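# Light the proof block and hold the loupe in focus over it

### The arm

A 6-joint arm with a two-finger parallel gripper is mounted at the origin on the work surface. World frame = base frame: x ahead of the robot, y to its left, z up, the work surface at z = 0. Lengths are in m, angles in rad, forces in N, time in s.
With the tool pointing down it reaches from about 0.3 to 0.775 m from the base axis. Payload 14.6 kg.
Tool frame: the origin (TCP) lies midway between the tips of the shut fingers; the grasp point (between the pads) lies 19 mm behind it (hold_point_z is the distance from the TCP to the grasp point, in m); z points along the fingers, y is the line along which they close (so a half turn about z gives the same grasp; the last joint's range is limited). The gripper opens to 85 mm and grips with 20 to 120 N. Pads are 22 mm wide; open, the fingers measure 114 mm over their backs; the gripper's body (76 mm by 85 mm) begins 54 mm behind the grasp point. The pads swing forward as they close: fully open they stand 13 mm farther back than shut.
Start: joints at [1.195, 0.3, 1.521, -0, 1.321, -0.067], TCP at [0.167, 0.524, 0.205] pointing down, gripper open.
Joint ranges: [-3.03, 3.03], [-0.79, 2.21], [0.23, 2.52], [-1.04, 4.18], [0, 3.07], [-2.55, 2.55]. Speed limits (rad/s): [2.22, 2.22, 2.57, 3.14, 3.14, 3.14].

### API

Orientations are given as a unit quaternion [w, x, y, z].
In Python, from workcell import * gives the robot as it stands.
- The arm moves only by the shell command python3 -m jog 'ROWS' [OPENING]. ROWS is text: rows parted by semicolons, each of 6 numbers parted by spaces: the shift along the tool's x, y, z in m, then the turn, a rotation vector about the tool's x, y, z in degrees. A call has 1 to 20 rows; each row is the pose to reach, as a shift and turn from the pose commanded when the call began, along the tool's axes at that moment; what a row does not reach only later rows make up. A row lasts 1/12 s, in which the tool goes at most 41.7 mm and 7.16 degrees, less where a joint would pass 70% of its speed; a pose out of reach is approached as far as the arm can. A call with a gripper value outside its range is refused whole. OPENING is the closure, from 0 (fully open) to 1 (shut), set as the call begins (- or left out, the last holds). The fingers move at their own pace and stop on an object; the grip force is fixed at half the most. Time passes only in rows, so rows that repeat a pose let the fingers close. It gives the time, the measured TCP pose, the force, the opening and the grip force at its end, in the units of the state.
- state(): the state, without advancing time (a new reading comes with each control period).
- camera(name): name is "side" or "top" or "wrist"; returns (picture, depth): 384x512x3 uint8, red, green, blue; 384x512 float32, m along the optical axis (not along the pixel's ray), 0 where there is no reading.
- camera_info(name): a dict with "mtx" (3x3 intrinsics, pixels), "R" (3x3) and "t" (3): a world point X has camera coordinates R X + t. Camera axes: x right, y down, z forward; pixel columns grow to the right and rows downward; lengths in m; the calibration is good to about 2 mm. A picture is of the moment at which its call begins: read the wrist's pose just before it. camera_info takes no time and is no camera call; for the wrist camera it gives the pose at the moment of the call.
- hand_in(): hands the job in; it is judged then, once.
The state is a dict: "time_s": time; "joint_pos": joint angles; "dq": joint speeds; "effort": joint torques, N m; "tool_pos": TCP position; "ee_rot": TCP orientation; "ft_force": force on the tool from outside, world axes, zero at the start; "ft_torque": the same for the moment, N m; "width": finger opening in m; "grasp_force": force on a finger pad.
Only numpy, scipy, OpenCV 4.12 (cv2) and the standard library are available. Lean on these libraries where they do the work, as an engineer would, in place of code of your own. Each camera call takes 0.05 s, during which the arm holds its last target. There are 200 camera calls.

### The job

First raise the stiff-hinged panel of the folding lamp by its front tab until it lies at the same slope as the thin setting arm at its side, and let go of the panel so that it stays there. Then pick up the loupe by its handle and hold it level, its lens centred over the face of the clamped printing block and at the height of the collar on the post beside the block. Do not touch the block, its base or the post, leave the setting arm and the other things on the bench undisturbed, and finish while still holding the loupe there, steady in the gripper.

Things in the scene. Friction and masses are not known exactly. Their poses are not given: they have to be found in the camera images.
- lamp: folding inspection lamp, fixed: a black base 125 (x) x 150 (y) x 20 high; origin under the base's centre on the bench, +x towards the hinge side (away from the robot at yaw 0), y along the hinge, z up. It carries the grey panel and the setting arm
- panel (a joint): angle of the lamp's panel about the hinge (rad): 0 lying flat on the base, growing as the tab rises, up to 1.7. The hinge is stiff and the panel (250 g) stays where it is left; raising it takes about 4 N at the tab
- panel_tab (a point): grip point of the panel's tab, a steel tongue 24 wide, 12 thick, sticking out 33 from the middle of the panel's front edge; 148 from the hinge axis, at mid-thickness. x axis along the panel to the hinge, y along the hinge. The panel is 150 wide, 12 thick, reaching 130 from the hinge axis. Gripped across its 24 mm width the tab can pivot between the fingers as it rises
- panel_hinge (a point): point in the middle of the panel's hinge axis: 66 ahead of the lamp's origin along the lamp's +x and 30 above the bench. The hinge axis is the lamp's y; at joint value a the tab point lies 148 cos(a) from here towards the lamp's -x and 148 sin(a) above
- index (a joint): angle of the setting arm (rad), measured like the panel's: 0 flat, growing as its tip rises; between 0.6 and 1.1. The panel is set when its angle equals this one
- index_tip (a point): free end of the setting arm, a thin steel bar 85 x 8 x 8 hinged on the same axis line as the panel, 93 from the lamp's middle on its +y side; its x axis runs along the bar towards the hinge
- base: grey steel base plate 120 x 120 x 10, fixed on the bench, with the printing block (50 x 50, its metal face 35 above the bench) clamped on its middle and the focus post, 8 thick and reaching 120 above the bench, near one corner at (+47, +47) of the plate; origin under its centre on the bench, z up
- block_face (a point): centre of the block's upper face, with a ring and cross mark, 35 above the bench
- collar_mark (a point): centre of the collar, a brass disc 22 in diameter and 6 thick on the focus post, at mid-thickness: its height is the focal height, the height at which the middle of the lens must be held (65 to 110 above the bench)
- stack: stack of booklets 150 (x) x 110 (y) x 20 high, fixed; origin under its centre on the bench. The loupe lies flat on its top
- lens (a point): centre of the loupe's lens, 10 above the loupe's underside; z up when level, x from handle to lens. The loupe: a round black frame 56 in diameter, 20 high, around the lens, with a straight steel handle 18 wide, 16 thick along its -x, reaching 116 from the lens centre. 60 to 125 g; it balances about 50 from the lens centre, in the handle
- loupe_grip (a point): grip point in the loupe's handle, half-way up: 62 from the lens centre along the loupe's -x and 2 higher than the lens centre; 12 above the loupe's underside. The handle's underside is 4 above what the loupe lies on. Grip across its 18 mm width
- tape: bystander, to be left alone: cardboard tape roll lying flat, outer diameter 90, height 24; origin under its centre
- jar: bystander, to be left alone: ink jar, diameter 56, height 70; origin under its centre
- cup: bystander, to be left alone: metal cup, rim diameter 72, height 95; origin under its centre
- hub: bystander, to be left alone: small black adapter box 75 x 38 x 13; origin under its centre
- folder: bystander, to be left alone: flat wooden folding stick 150 x 22 x 5; origin under its centre
- stapler: bystander, to be left alone: long stapler 260 x 40 x 70 high; origin under its centre
- booklets: bystander, to be left alone: stack of paper 200 x 140 x 30; origin under its centre
- clips: bystander, to be left alone: small cardboard box 60 x 45 x 28; origin under its centre
Not all that is in view belongs to the job. What is shaped like the part that bears lens but blue is not meant.

How it is judged:
By the outcome, as a careful person would: the job done as asked, in the order asked, and still so for the second after the job is handed in, while the arm keeps its last pose, push and grip.
It also fails if it takes over 61 s, if anything falls off the work surface, if the arm or the gripper's body presses on something with over 40 N, if the wrist force passes 120 N, or if a joint passes its speed limit or range.

## Working session

There is one attempt and no reset: what is moved stays moved. The work goes in short steps, Python scripts to look and compute and a shell command to move; the robot and the scene stay as the last step left them, time stands still between calls to the robot, and variables do not carry over. Pictures are saved under pics/ and viewed, at most 10 in all, crops included, and the job is handed in when it is done.

```bash
mkdir -p pics; cat > h.py <<'E'
from workcell import *
import numpy as np, cv2
def snap(n):
    ci=camera_info(n); p,d=camera(n)
    np.savez(f'{n}.npz',p=p,d=d,K=ci['mtx'],R=ci['R'],t=ci['t'])
    return p,d
def load(n):
    z=np.load(f'{n}.npz'); return z['p'],z['d'],z['K'],z['R'],z['t']
def cloud(n):
    p,d,K,R,t=load(n)
    v,u=np.mgrid[:d.shape[0],:d.shape[1]]
    c=np.stack([(u-K[0,2])/K[0,0]*d,(v-K[1,2])/K[1,1]*d,d],-1)
    W=(c-np.ravel(t))@R
    W[d==0]=np.nan
    return p,W
E
python3 - <<'E'
from h import *
print(state())
for n in('top','side'):
    p,d=snap(n); print(n,camera_info(n)); 
    cv2.imwrite(f'pics/{n}0.png',cv2.resize(p[...,::-1],(800,600),interpolation=cv2.INTER_CUBIC))
E
```

```text
{'time_s': 0.0, 'joint_pos': array([ 1.19537427e+00,  3.00481021e-01,  1.52156703e+00, -7.07539771e-06,
        1.32067582e+00, -6.65841058e-02]), 'dq': array([ 0.00034755,  0.00059013,  0.00158959, -0.00059837, -0.00143203,
        0.00144616]), 'effort': array([ 9.98645442e-05, -5.43497729e+01, -3.61790192e+01, -8.14692066e-05,
        4.07598462e-03, -4.71792180e-05]), 'tool_pos': array([0.16707716, 0.52374442, 0.20412182]), 'ee_rot': array([-1.20642437e-04,  1.53805122e-01,  9.88101040e-01, -5.52603314e-04]), 'ft_force': array([0.59059985, 0.51757481, 0.27656156]), 'ft_torque': array([-0.02112385, -0.01531459, -0.01657897]), 'grasp_force': 0.0, 'width': 0.08558194983987724}
top {'mtx': array([[372.78536234,   0.        , 251.55046431],
       [  0.        , 372.78536234, 184.96342672],
       [  0.        ,   0.        ,   1.        ]]), 'R': array([[ 0.02602751, -0.99917918, -0.03104098],
       [-0.99690293, -0.02363806, -0.07500532],
       [ 0.07421001,  0.03289704, -0.99669988]]), 't': array([0.02366631, 0.54153104, 1.0369326 ])}
side {'mtx': array([[478.43328884,   0.        , 241.94170398],
       [  0.        , 478.43328884, 192.78733346],
       [  0.        ,   0.        ,   1.        ]]), 'R': array([[ 0.74591805, -0.66584811,  0.01589242],
       [-0.43395909, -0.50396812, -0.74679022],
       [ 0.50525813,  0.55014764, -0.66486976]]), 't': array([-0.38688046,  0.2669044 ,  1.15811047])}
```

View pics/top0.png

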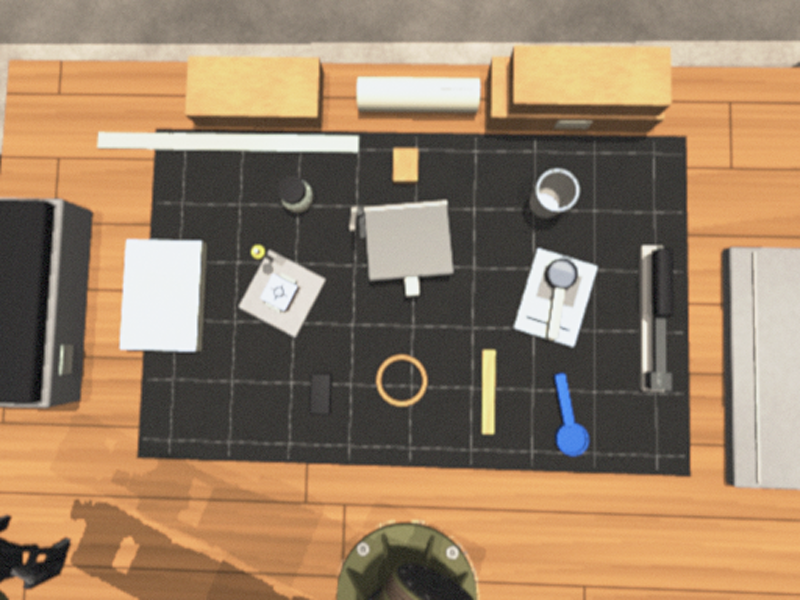

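View pics/side0.png

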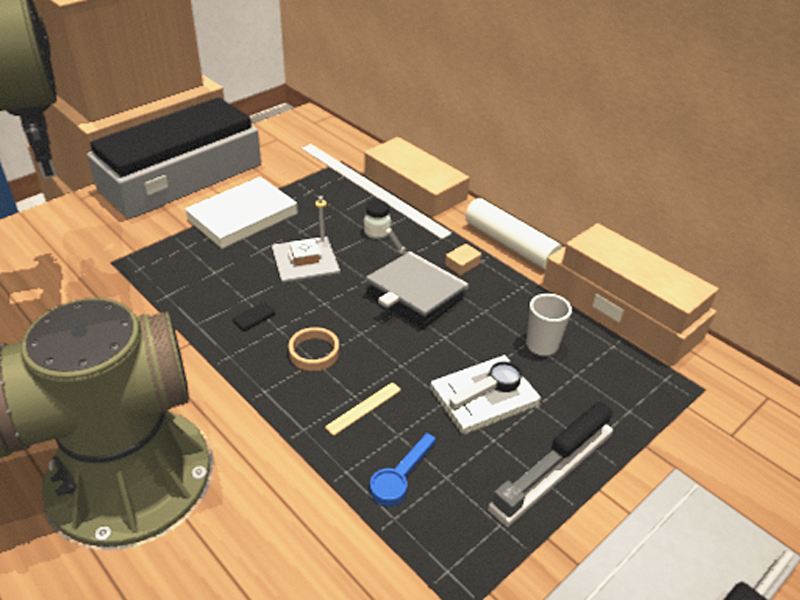

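Top view (800×600 picture): the lamp panel is at (408,240) with its tab at (411,287), and the setting arm is at (357,220). The base and block are at (280,293), with the collar at (259,251). There are two loupe-shaped things: the black-framed one with a steel handle on the stack (lens 561,272) and the blue one on the mat (572,438). The one on the stack fits the description, and I'll confirm it in a crop.

```bash
python3 - <<'E'
from h import *
p,W=cloud('top'); s=.64
def crop(p,c,w,o):
    x,y,h=c[0],c[1],w
    return cv2.resize(p[y-h:y+h,x-h:x+h,::-1],(400,400),interpolation=cv2.INTER_CUBIC)
ps,Ws=cloud('side')
a=np.hstack([crop(p,(356,176),32,0),crop(ps,(255,165),40,0)])
cv2.imwrite('pics/crop1.png',a)
np.set_printoptions(precision=4,suppress=True)
# height maps
for nm,(x0,x1,y0,y1) in dict(lamp=(220,300,120,195),base=(148,212,150,220),stack=(325,387,155,225)).items():
    for n,P,A in(('top',p,W),):
        w=A[y0:y1,x0:x1].reshape(-1,3); c=P[y0:y1,x0:x1].reshape(-1,3)
        print(nm,np.histogram(w[:,2],bins=np.arange(-.01,.14,.005)))
# points
def at(A,u,v): return np.nanmedian(A[v-1:v+2,u-1:u+2].reshape(-1,3),0)
for nm,u,v in [('tab',411,287),('panel',408,240),('pTL',370,212),('pTR',440,207),('pBL',375,270),('pBR',445,265),('block',280,293),('collar',259,251),('lens',561,272),('handle',557,310),('arm',353,220),('arm2',361,225),('stack',525,318),('mat',470,240)]:
    print(nm,at(W,int(u*s),int(v*s)))
for nm,u,v in [('tab',388,300),('panel',415,280),('block',306,252),('collar',320,203),('lens',505,375),('handle',470,390),('arm',388,231),('arm2',398,243),('mat',420,400)]:
    print('side',nm,at(Ws,int(u*s),int(v*s)))
E
```

```text
lamp (array([   2,  512, 2459,  235,   51,   18,    4,    9,   76,  636,  966,
        826,  142,    5,    3,    2,    1,    6,    4,    0,    4,    3,
          9,    2,    0,    0,    0,    0,    0,    0]), array([-0.01 , -0.005,  0.   ,  0.005,  0.01 ,  0.015,  0.02 ,  0.025,
        0.03 ,  0.035,  0.04 ,  0.045,  0.05 ,  0.055,  0.06 ,  0.065,
        0.07 ,  0.075,  0.08 ,  0.085,  0.09 ,  0.095,  0.1  ,  0.105,
        0.11 ,  0.115,  0.12 ,  0.125,  0.13 ,  0.135,  0.14 ]))
base (array([   2,  453, 2050,  665,  806,   33,   44,   16,  100,  219,    7,
          1,    3,    1,    2,    0,    2,    2,    0,    0,    0,    0,
          3,   36,    6,    5,    5,    0,    0,    0]), array([-0.01 , -0.005,  0.   ,  0.005,  0.01 ,  0.015,  0.02 ,  0.025,
        0.03 ,  0.035,  0.04 ,  0.045,  0.05 ,  0.055,  0.06 ,  0.065,
        0.07 ,  0.075,  0.08 ,  0.085,  0.09 ,  0.095,  0.1  ,  0.105,
        0.11 ,  0.115,  0.12 ,  0.125,  0.13 ,  0.135,  0.14 ]))
stack (array([   0,  334, 1667,  174,   23,  547,  965,   49,  183,  183,  187,
          1,    0,    0,    0,    0,    0,    
[... 383 characters left out ...]
0501]
panel [0.6295 0.0123 0.0435]
pTL [0.6798 0.0842 0.038 ]
pTR [ 0.6908 -0.0424  0.0378]
pBL [0.574  0.0692 0.0489]
pBR [ 0.5851 -0.0524  0.0481]
block [0.5291 0.2406 0.0358]
collar [0.5932 0.2624 0.1134]
lens [ 0.5776 -0.2619  0.0334]
handle [ 0.5101 -0.2518  0.0408]
arm [0.656  0.1101 0.0838]
arm2 [0.6582 0.0997 0.0117]
stack [ 0.4956 -0.2012  0.0205]
mat [ 0.6385 -0.0999  0.0021]
side tab [ 0.5361 -0.0046  0.0518]
side panel [0.6239 0.012  0.042 ]
side block [0.5219 0.2293 0.0354]
side collar [0.589  0.2637 0.1089]
side lens [ 0.572  -0.2644  0.0322]
side handle [ 0.4975 -0.2496  0.042 ]
side arm [0.637  0.1052 0.1043]
side arm2 [0.6618 0.1058 0.0569]
side mat [ 0.4431 -0.189   0.0016]
```

View pics/crop1.png

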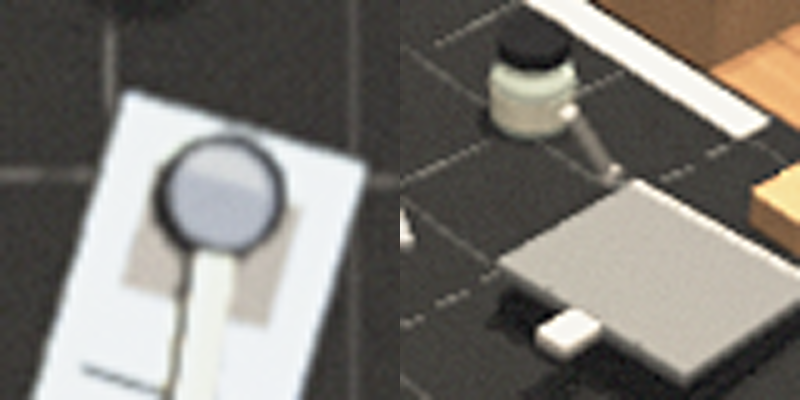

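The crop confirms it: black round frame and steel handle, lying on the booklet stack. The setting arm's tip and root are at about crop px (567,110) and (612,172). Next I fit the geometry.

```bash
cat > fit.py <<'E'
from h import *
np.set_printoptions(precision=4,suppress=True)
def sel(A,x,y,z): 
    return (A[...,0]>x[0])&(A[...,0]<x[1])&(A[...,1]>y[0])&(A[...,1]<y[1])&(A[...,2]>z[0])&(A[...,2]<z[1])
def rect(P): 
    r=cv2.minAreaRect((P[:,:2]*1000).astype(np.float32)); return np.round(r[0],1),np.round(r[1],1),round(r[2],1)
E
python3 - <<'E'
from fit import *
for n in('top','side'):
    p,W=cloud(n); print(n)
    m=sel(W,(.55,.74),(-.08,.093),(.03,.062)); m=cv2.erode(m.astype(np.uint8),np.ones((2,2)))>0
    P=W[m]; print(' panel',rect(P)); 
    A=np.c_[P[:,:2],np.ones(len(P))]
    k=np.abs(P[:,0]-.63)<.05; g=np.linalg.lstsq(A[k],P[k,2],rcond=None)[0]; print('  plane',g,np.arctan(np.hypot(*g[:2])),'dir',np.degrees(np.arctan2(g[1],g[0])))
    P=W[sel(W,(.5,.57),(-.03,.04),(.025,.07))]; print(' tab',rect(P),P.mean(0),np.median(P[:,2]))
    P=W[sel(W,(.6,.75),(.09,.13),(.045,.13))&(p.min(-1)>60)]; print(' arm',len(P)); print(P[np.argsort(P[:,2])][::max(1,len(P)//14)])
    P=W[sel(W,(.45,.6),(.15,.33),(.005,.02))&(p.min(-1)>110)]; print(' plate',rect(P),np.median(P[:,2]))
    P=W[sel(W,(.47,.58),(.18,.29),(.031,.042))]; print(' block',rect(P),np.median(P[:,2]))
    P=W[sel(W,(.55,.63),(.2,.32),(.07,.13))]; print(' collar',len(P),P.mean(0)); 
    y=(p[...,0].astype(int)-p[...,2]>50)&sel(W,(.54,.65),(.2,.32),(.05,.15)); print(' brass',W[y])
    P=W[sel(W,(.4,.65),(-.35,-.18),(.014,.025))&(p.min(-1)>90)]; print(' stack',rect(P),np.median(P[:,2]))
    P=W[sel(W,(.4,.65),(-.35,-.18),(.0375,.06))]; print(' loupe top',rect(P),np.median(P[:,2]),len(P))
    P=W[sel(W,(.4,.525),(-.35,-.18),(.035,.06))]; print(' handle',rect(P),np.median(P[:,2]),len(P))
    P=W[sel(W,(.54,.65),(-.35,-.18),(.0285,.06))]; print(' lens',rect(P),np.median(P[:,2]),cv2.minEnclosingCircle((P[:,:2]*1000).astype(np.float32)))
E
```

```text
top
 panel (array([622. ,  10.7]), array([145.5, 146.4]), 6.1)
  plane [-0.0987 -0.0091  0.1052] 0.09876081379421489 dir -174.73768867028872
 tab (array([550.4,   5. ]), array([39.2, 66.4]), 1.0) [0.5547 0.0072 0.0495] 0.04957886862770477
 arm 39
[[0.6774 0.1143 0.0467]
 [0.6732 0.1135 0.0532]
 [0.672  0.1073 0.0594]
 [0.6687 0.1097 0.0617]
 [0.6651 0.112  0.0658]
 [0.6579 0.1054 0.0745]
 [0.6602 0.1108 0.0761]
 [0.6545 0.105  0.078 ]
 [0.6516 0.1048 0.0788]
 [0.656  0.1072 0.0838]
 [0.6477 0.1041 0.085 ]
 [0.6517 0.1089 0.092 ]
 [0.6486 0.1113 0.0939]
 [0.6479 0.1055 0.0979]
 [0.6446 0.1051 0.1013]
 [0.6364 0.1074 0.1016]
 [0.6361 0.1045 0.1037]
 [0.6439 0.11   0.1043]
 [0.6412 0.1099 0.1047]
 [0.6383 0.1044 0.1061]]
 plate (array([531.4, 244. ]), array([121. , 123.1]), 64.1) 0.010655392811190632
 block (array([531.4, 243.6]), array([50.6, 49.7]), 63.4) 0.035883879369215
 collar 59 [0.5935 0.2641 0.1077]
 brass [[0.6027 0.2698 0.1077]
 [0.6027 0.2669 0.1083]
 [0.6025 0.2639 0.1096]
 [0.6027 0.2614 0.109 ]
 [0.6027 0.2587 0.1095]
 [0.6    0.2724 0.1075]
 [0.5978 0.2653 0.1234]
 [0.60
[... 2481 characters left out ...]
2583 0.1089]
 [0.5911 0.2557 0.1093]
 [0.5957 0.2565 0.1069]
 [0.5819 0.265  0.1047]
 [0.5815 0.2591 0.108 ]
 [0.5848 0.2582 0.107 ]
 [0.586  0.2546 0.1083]
 [0.5892 0.2536 0.1074]
 [0.5962 0.2574 0.1023]
 [0.581  0.2587 0.1045]
 [0.5843 0.2578 0.1036]
 [0.5862 0.255  0.1042]
 [0.5906 0.2555 0.102 ]]
 stack (array([ 532.3, -255. ]), array([115.8, 152.2]), 73.8) 0.020341914348023717
 loupe top (array([ 528.5, -264.1]), array([144.5,  54.2]), 0.8) 0.040456419176628074 261
 handle (array([ 490.1, -250.8]), array([21.6, 68.5]), 80.0) 0.03984536391932492 162
 lens (array([ 572.3, -262.1]), array([58.6, 55.3]), 28.2) 0.035145798064280274 ((572.1071166992188, -258.0990295410156), 32.83721923828125)
```

```bash
cat >> h.py <<'E'
from scipy.spatial.transform import Rotation as Ro
def pose():
    s=state(); q=np.array(s['ee_rot']); return np.array(s['tool_pos']),Ro.from_quat(np.r_[q[1:],q[0]])
def orient(yawy,tilt=0):
    """tool y at world angle yawy (deg), pointing down, then tilted by tilt (deg) about tool-y's world axis"""
    a=np.radians(yawy); y=np.array([np.cos(a),np.sin(a),0]); z=np.array([0,0,-1.]); x=np.cross(y,z)
    return Ro.from_rotvec(np.radians(tilt)*y)*Ro.from_matrix(np.c_[x,y,z])
def row(pos,R,base=None):
    p0,R0=base or pose()
    d=R0.inv().apply(np.array(pos)-p0); r=(R0.inv()*R).as_rotvec(degrees=True)
    print(' '.join(f'{v:.4f}' for v in d),' '.join(f'{v:.2f}' for v in r))
E
python3 - <<'E'
from h import *
np.set_printoptions(precision=4,suppress=True)
p0,R0=pose(); ci=camera_info('wrist')
c=-ci['R'].T@np.ravel(ci['t'])
print('cam in tool',R0.inv().apply(c-p0),'\naxes in tool (cols cam x,y,z)',R0.as_matrix().T@ci['R'].T, ci['mtx'])
row([.47,.03,.28],orient(95.9))
E
```

```text
cam in tool [ 0.0651 -0.0001 -0.1691] 
axes in tool (cols cam x,y,z) [[-0.0011 -0.9653 -0.2612]
 [ 1.     -0.0012  0.    ]
 [-0.0003 -0.2612  0.9653]] [[310.8471   0.     252.9799]
 [  0.     310.8471 187.9547]
 [  0.       0.       1.    ]]
-0.4387 -0.3784 -0.0755 -0.06 -0.02 -23.59
```

```bash
python3 -m jog '-0.02 -0.017 -0.0755 0 0 -2; -0.05 -0.043 -0.0755 0 0 -5; -0.086 -0.074 -0.0755 0 0 -9; -0.12 -0.104 -0.0755 0 0 -14; -0.15 -0.13 -0.0755 0 0 -19; -0.18 -0.155 -0.0755 0 0 -23.6; -0.21 -0.181 -0.0755 0 0 -23.6; -0.24 -0.207 -0.0755 0 0 -23.6; -0.27 -0.233 -0.0755 0 0 -23.6; -0.3 -0.259 -0.0755 0 0 -23.6; -0.33 -0.285 -0.0755 0 0 -23.6; -0.36 -0.311 -0.0755 0 0 -23.6; -0.39 -0.337 -0.0755 0 0 -23.6; -0.42 -0.362 -0.0755 0 0 -23.6; -0.435 -0.375 -0.0755 0 0 -23.6; -0.4387 -0.3784 -0.0755 0 0 -23.6; -0.4387 -0.3784 -0.0755 0 0 -23.6; -0.4387 -0.3784 -0.0755 0 0 -23.6; -0.4387 -0.3784 -0.0755 0 0 -23.6' 0
python3 - <<'E'
from fit import *
p,d=snap('wrist'); cv2.imwrite('pics/w1.png',cv2.resize(p[...,::-1],(800,600),interpolation=cv2.INTER_CUBIC))
print(pose()[0])
p,W=cloud('wrist')
z=W[...,2]
P=W[sel(W,(.575,.67),(-.06,.08),(.03,.06))]; print('panel',rect(P))
A=np.c_[P[:,:2],np.ones(len(P))]; g=np.linalg.lstsq(A,P[:,2],rcond=None)[0]; print(g,np.arctan(np.hypot(*g[:2])),'dir',np.degrees(np.arctan2(-g[1],-g[0])))
P=W[sel(W,(.51,.552),(-.03,.04),(.03,.07))]; print('tab',rect(P),P.mean(0),np.median(P[:,2]))
P=W[sel(W,(.6,.75),(.09,.13),(.05,.1))&(p.min(-1)>60)]; print('arm',len(P),P.mean(0)); u,s,v=np.linalg.svd(P-P.mean(0)); print(s,v)
b=sel(W,(.565,.63),(.23,.3),(.08,.125)); P=W[b]; print('collar',len(P),P.mean(0) if len(P) else '',np.percentile(P[:,2],[5,25,50,75,90,97]) if len(P) else '')
P=W[sel(W,(.47,.58),(.18,.29),(.031,.042))]; print(' block',rect(P) if len(P)>9 else '')
print('mat',np.nanmedian(W[sel(W,(.42,.5),(-.05,.05),(-.02,.02))],0))
E
```

```text
time_s: 1.68
tool_pos: [0.4697, 0.0311, 0.2802]
ee_rot: [0.0, -0.052, 0.999, 0.0]
ft_force: [-0.5, 0.0, -0.1]
width: 0.0855
grasp_force: 0.0
[0.4697 0.0312 0.2803]
panel (array([622.5,  10. ]), array([ 95. , 139.9]), 0.0)
[-0.0956 -0.01    0.1022] 0.09582997235714526 dir 5.963660921167679
tab (array([540.7,   1.2]), array([25., 24.]), 6.2) [0.5391 0.0018 0.0496] 0.05000874464255406
arm 48 [0.6524 0.1038 0.0759]
[0.1171 0.0226 0.0112] [[-0.5221 -0.0321  0.8523]
 [ 0.7007 -0.5858  0.4072]
 [ 0.4863  0.8098  0.3283]]
collar 190 [0.5883 0.2618 0.1027] [0.0832 0.1018 0.1064 0.1074 0.1102 0.1194]
 block (array([530.1, 241.2]), array([52., 50.]), 63.6)
mat [ 0.4589 -0.0006  0.001 ]
```

View pics/w1.png

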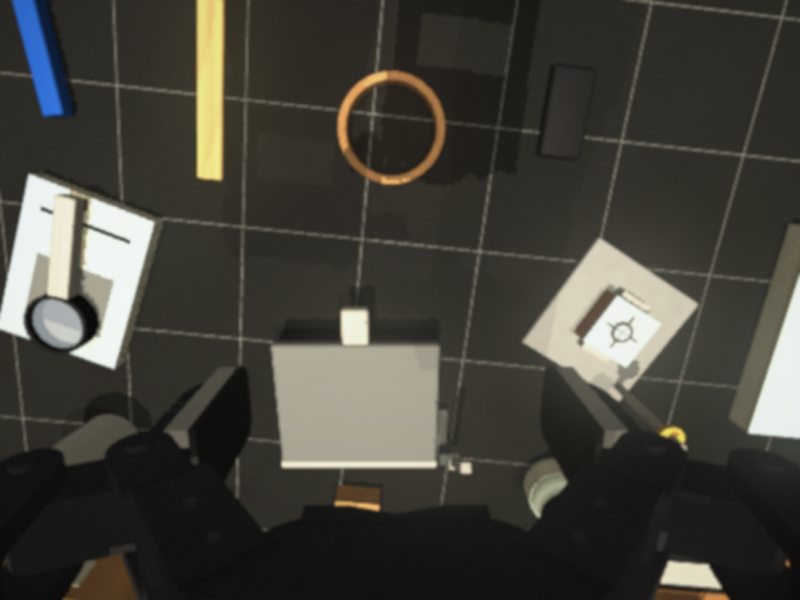

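The view is upside down, with the robot side at the top: panel at (358,405), tab at (354,326), setting arm at about (455,440) and block mark at (622,332). I'll take a closer, slanted look at the setting arm.

```bash
python3 - <<'E'
from h import *
row([.55,.10,.18],orient(96,-25))
E
```

```text
-0.0871 0.0600 0.1004 0.00 -24.99 -0.01
```

```bash
python3 -m jog '-0.01 0.006 0.01 0 -3 0; -0.025 0.017 0.029 0 -7 0; -0.045 0.031 0.052 0 -13 0; -0.065 0.045 0.075 0 -19 0; -0.08 0.055 0.092 0 -23 0; -0.087 0.06 0.1 0 -25 0; -0.087 0.06 0.1 0 -25 0; -0.087 0.06 0.1 0 -25 0; -0.087 0.06 0.1 0 -25 0'
cat > arm.py <<'E'
from fit import *
def toL(P,yaw=6.0,h=(.689,.018)):
    a=np.radians(yaw); d=P-np.r_[h,.03]
    return np.stack([-(d[...,0]*np.cos(a)+d[...,1]*np.sin(a)),-d[...,0]*np.sin(a)+d[...,1]*np.cos(a),d[...,2]],-1)  # s (towards robot), y, h
def angles(n='wrist'):
    p,W=cloud(n); L=toL(W)
    m=(L[...,1]>.085)&(L[...,1]<.102)&(L[...,2]>.015)&(L[...,2]<.085)&(L[...,0]>-.02)&(L[...,0]<.085)
    P=L[m]; print('arm',len(P))
    r=np.hypot(P[:,0],P[:,2]); 
    for lo in(.02,.035,.05,.065,.08):
        k=(r>lo)&(r<lo+.015)
        if k.sum(): print('  r',lo,k.sum(),'y',P[k,1].min(),P[k,1].max(),'mean s,h',P[k,0].mean(),P[k,2].mean(),'ang',np.percentile(np.arctan2(P[k,2],P[k,0]),[5,50,95]))
    u,s,v=np.linalg.svd(P-P.mean(0),full_matrices=False); print('  dir',v[0],np.arctan2(abs(v[0,2]),abs(v[0,0])),s)
    return p,W,L,m
E
python3 - <<'E'
from arm import *
snap('wrist'); print(pose()[0]); p,W,L,m=angles()
q=p[...,::-1].copy(); 
v,u=np.nonzero(m); print(u.min(),u.max(),v.min(),v.max()); c=q[max(0,v.min()-25):v.max()+25,u.min()-80:u.max()+25]
cv2.imwrite('pics/w2.png',cv2.resize(c,None,fx=4.5,fy=4.5,interpolation=cv2.INTER_CUBIC)[:600,:800]); print(c.shape)
P=L[(np.abs(L[...,1])<.07)&(L[...,0]>.02)&(L[...,0]<.125)&(L[...,2]>.0)&(L[...,2]<.04)]
A=np.c_[P[:,:2],np.ones(len(P))]; print('panel',np.linalg.lstsq(A,P[:,2],rcond=None)[0],len(P))
E
```

```text
time_s: 2.48
tool_pos: [0.5506, 0.099, 0.1814]
ee_rot: [0.216, -0.051, 0.975, 0.011]
ft_force: [-0.3, -0.5, 1.0]
width: 0.0852
grasp_force: 0.0
[0.5507 0.0988 0.1815]
arm 179
  r 0.02 21 y 0.08859340169744398 0.09547692934864961 mean s,h 0.016483297514948453 0.022004997851598318 ang [0.9027 0.928  0.9454]
  r 0.035 28 y 0.08773955125734266 0.09544577352763235 mean s,h 0.024319417708111447 0.03534971480950066 ang [0.9535 0.9658 0.9836]
  r 0.05 28 y 0.08804104809551751 0.09541902218850873 mean s,h 0.03178424186133753 0.04807924574650725 ang [0.9769 0.9874 0.9923]
  r 0.065 32 y 0.08833908041533091 0.0953867584505802 mean s,h 0.03927931745470131 0.060925601021356544 ang [0.9928 0.9977 1.004 ]
  r 0.08 70 y 0.08862766633062823 0.0953527384256503 mean s,h 0.042305757815258166 0.07261822502746426 ang [1.0033 1.0427 1.0884]
  dir [0.4515 0.0043 0.8923] 1.1023243199694164 [0.2732 0.0305 0.0246]
247 254 206 228
(72, 112, 3)
panel [0.0965 0.0002 0.006 ] 10650
```

View pics/w2.png

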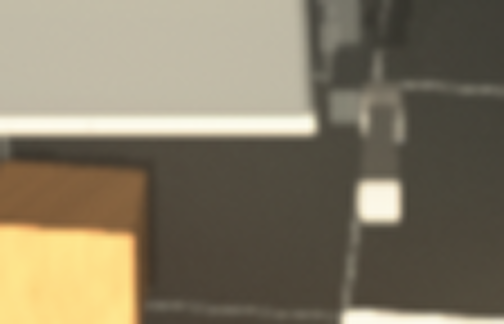

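```bash
cat > plan.py <<'E'
from h import *
H=np.array([.689,.0175,.03]); YAW=6.0; X=np.array([np.cos(np.radians(YAW)),np.sin(np.radians(YAW)),0])
def tabpose(a,tilt,r=.150,back=.014,up=0):
    R=orient(90+YAW,tilt); g=H-r*np.cos(a)*X+np.array([0,0,r*np.sin(a)])
    return g+R.apply([0,0,back-up]),R
E
python3 - <<'E'
from plan import *
row(*tabpose(.096,8,up=.07)); row(*tabpose(.096,8,up=.07),base=tabpose(.096,8,up=.07)); print(tabpose(.096,8))
E
```

```text
0.0458 -0.0953 0.0688 -0.01 33.05 -0.08
0.0000 0.0000 0.0000 0.00 0.00 0.00
(array([0.53857085, 0.00168926, 0.03051414]), Rotation.from_matrix(array([[-9.84843277e-01, -1.04528463e-01, -1.38410696e-01],
                            [-1.03511199e-01,  9.94521895e-01, -1.45475504e-02],
                            [ 1.39173101e-01, -8.67361738e-19, -9.90268069e-01]])))
```

```bash
python3 -m jog '0.004 -0.01 0.003 0 4 0; 0.012 -0.03 0.012 0 9 0; 0.02 -0.05 0.025 0 15 0; 0.03 -0.07 0.042 0 21 0; 0.04 -0.085 0.06 0 27 0; 0.0458 -0.0953 0.0688 0 33.05 0; 0.0458 -0.0953 0.0688 0 33.05 0; 0.0458 -0.0953 0.0688 0 33.05 0; 0.0458 -0.0953 0.0688 0 33.05 0' 0
python3 - <<'E'
from plan import *
row(*tabpose(.096,8)); 
from fit import *
snap('wrist'); p,W=cloud('wrist'); P=W[sel(W,(.515,.548),(-.03,.04),(.042,.06))]; print('tab',rect(P),np.median(P,0))
E
```

```text
time_s: 3.28
tool_pos: [0.5482, 0.0028, 0.0995]
ee_rot: [-0.069, -0.051, 0.996, -0.004]
ft_force: [-0.8, -0.1, 0.2]
width: 0.0855
grasp_force: 0.0
0.0001 -0.0001 0.0696 0.01 0.10 -0.10
tab (array([538.7,   1.6]), array([20.1, 24.1]), 4.7) [0.538  0.0017 0.0504]
```

```bash
python3 -m jog '0 0 0.01 0 0 0; 0 0 0.025 0 0 0; 0 0 0.045 0 0 0; 0 0 0.06 0 0 0; 0 0 0.067 0 0 0; 0 0 0.0696 0 0 0; 0 0 0.0696 0 0 0; 0 0 0.0696 0 0 0' && python3 -m jog '0 0 0 0 0 0; 0 0 0 0 0 0; 0 0 0 0 0 0; 0 0 0 0 0 0; 0 0 0 0 0 0; 0 0 0 0 0 0; 0 0 0 0 0 0; 0 0 0 0 0 0; 0 0 0 0 0 0; 0 0 0 0 0 0' 1
python3 - <<'E'
from plan import *
print(state()['ft_force'],state()['grasp_force'])
b=tabpose(.096,8)
for i in range(1,19):
    f=i/18; f=f*f*(3-2*f); row(*tabpose(.096+f*(1.045-.096),8+f*30),base=b)
E
```

```text
time_s: 4.0
tool_pos: [0.5387, 0.0018, 0.0305]
ee_rot: [-0.069, -0.051, 0.996, -0.004]
ft_force: [0.4, 0.9, -0.1]
width: 0.0855
grasp_force: 0.0
time_s: 4.83
tool_pos: [0.5382, 0.0017, 0.0295]
ee_rot: [-0.07, -0.051, 0.996, -0.004]
ft_force: [0.0, -0.0, -0.3]
width: -0.0001
grasp_force: 0.0
[ 0.01907651 -0.00758953 -0.30626107] 0.0
0.0001 0.0000 -0.0013 -0.00 0.27 -0.00
0.0004 0.0000 -0.0049 0.00 1.03 -0.00
0.0006 0.0000 -0.0106 -0.00 2.22 0.00
0.0006 0.0000 -0.0180 0.00 3.79 0.00
0.0002 -0.0000 -0.0269 -0.00 5.66 -0.00
-0.0010 0.0000 -0.0368 0.00 7.78 0.00
-0.0031 0.0000 -0.0475 0.00 10.08 -0.00
-0.0060 0.0000 -0.0586 0.00 12.51 0.00
-0.0099 -0.0000 -0.0697 -0.00 15.00 0.00
-0.0147 0.0000 -0.0804 0.00 17.49 0.00
-0.0202 0.0000 -0.0904 -0.00 19.92 -0.00
-0.0260 -0.0000 -0.0995 0.00 22.22 0.00
-0.0319 -0.0000 -0.1074 -0.00 24.34 -0.00
-0.0376 0.0000 -0.1141 0.00 26.21 0.00
-0.0427 0.0000 -0.1194 0.00 27.78 0.00
-0.0467 -0.0000 -0.1232 0.00 28.97 -0.00
-0.0493 0.0000 -0.1256 0.00 29.73 0.00
-0.0502 -0.0000 -0.1264 0.00 30.00 0.00
```

```bash
python3 - <<'E'
from arm import *
p,d=snap('wrist'); cv2.imwrite('pics/w3.png',cv2.resize(p[...,::-1],(800,600),interpolation=cv2.INTER_CUBIC))
p,W=cloud('wrist'); L=toL(W)
P=L[(np.abs(L[...,1])<.07)&(L[...,0]>.03)&(L[...,0]<.125)&(L[...,2]>.0)&(L[...,2]<.06)]
A=np.c_[P[:,:2],np.ones(len(P))]; print('panel',np.linalg.lstsq(A,P[:,2],rcond=None)[0],len(P)); print(state()['width'])
E
```

```text
panel [ 0.098  -0.0002  0.006 ] 1038
7.893954334607288e-06
```

View pics/w3.png

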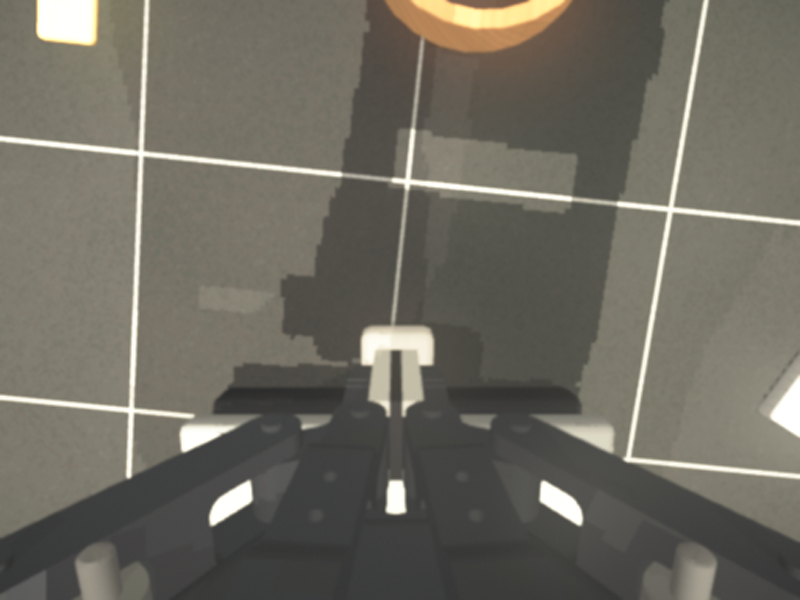

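```bash
python3 - <<'E'
from fit import *
p,W=cloud('wrist')
for u,v in [(395,333),(375,345),(397,345),(420,345),(381,360),(411,360),(381,380),(411,380),(395,380),(411,400),(397,495),(240,430)]:
    print(u,v,W[int(v*.64),int(u*.64)])
s=state(); print(s['tool_pos'],s['ft_force'],s['ft_torque'],s['joint_pos'])
E
```

```text
395 333 [ 0.53   -0.0001  0.0494]
375 345 [ 0.5338 -0.0058  0.0513]
397 345 [0.5331 0.0013 0.051 ]
420 345 [0.5323 0.0083 0.0517]
381 360 [ 0.5341 -0.0037  0.069 ]
411 360 [0.5328 0.0052 0.0705]
381 380 [ 0.5356 -0.003   0.0838]
411 380 [0.535  0.0051 0.0831]
395 380 [0.5352 0.0006 0.0838]
411 400 [0.5366 0.0049 0.094 ]
397 495 [0.588  0.0069 0.0453]
240 430 [ 0.5409 -0.0308  0.1102]
[0.5382 0.0017 0.0295] [ 0.8079 -0.2807  0.3217] [ 0.0089 -0.0712  0.0178] [-0.0538  0.5599  1.5992 -0.0243  1.1215 -1.7157]
```

```bash
python3 - <<'E'
from fit import *
p,d=snap('side'); c=p[140:220,200:307,::-1]
cv2.imwrite('pics/s3.png',cv2.resize(c,None,fx=7,fy=7,interpolation=cv2.INTER_CUBIC)[:600,:800])
E
```

```text
(no output)
```

View pics/s3.png

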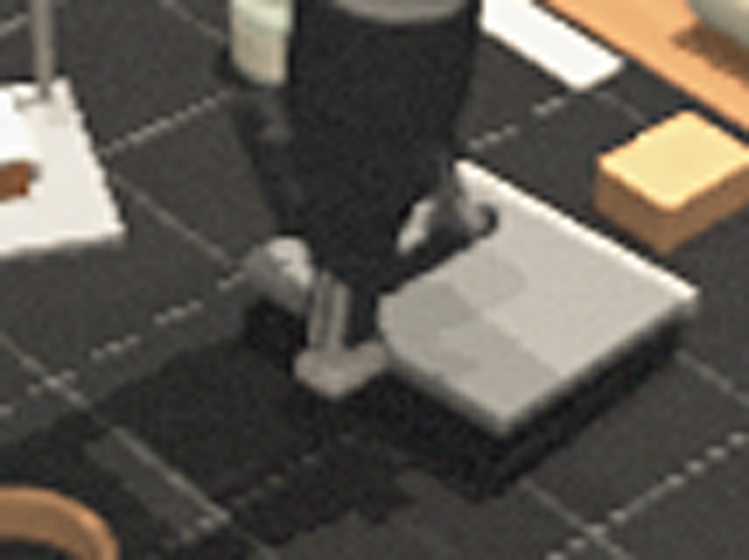

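```bash
python3 -m jog '0 0 0 0 0 0; 0 0 0 0 0 0; 0 0 0 0 0 0; 0 0 0 0 0 0; 0 0 0 0 0 0; 0 0 0 0 0 0; 0 0 0 0 0 0; 0 0 0 0 0 0' 0; python3 -m jog '0 0 0.004 0 0 0; 0 0 0.008 0 0 0; 0 0 0.009 0 0 0; 0 0 0.009 0 0 0;  0 0 0.009 0 0 0' 0 ; for i in 1 2 3; do python3 -m jog '0 0 0 0 0 0; 0 0 0 0 0 0; 0 0 0 0 0 0' 1; done
```

```text
time_s: 5.6
tool_pos: [0.5382, 0.0017, 0.0295]
ee_rot: [-0.07, -0.051, 0.996, -0.004]
ft_force: [-0.1, 0.8, -0.1]
width: 0.0856
grasp_force: 0.0
time_s: 6.02
tool_pos: [0.5369, 0.0015, 0.0205]
ee_rot: [-0.07, -0.051, 0.996, -0.004]
ft_force: [0.1, 0.2, 0.5]
width: 0.0858
grasp_force: 0.0
time_s: 6.27
tool_pos: [0.537, 0.0016, 0.0207]
ee_rot: [-0.07, -0.051, 0.996, -0.004]
ft_force: [-0.2, 0.7, 0.2]
width: 0.0517
grasp_force: 0.0
time_s: 6.52
tool_pos: [0.5369, 0.002, 0.0207]
ee_rot: [-0.07, -0.051, 0.996, -0.003]
ft_force: [-0.3, 2.0, 0.4]
width: 0.0211
grasp_force: 58.7
time_s: 6.77
tool_pos: [0.5369, 0.0019, 0.0207]
ee_rot: [-0.07, -0.051, 0.996, -0.003]
ft_force: [-1.3, 5.9, 0.8]
width: 0.0208
grasp_force: 58.8
```

Now it's gripped (59 N, width 21 mm). Next is the arc.

```bash
python3 - <<'E'
from plan import *
b=tabpose(.096,8,back=.0235); print(b[0])
for i in range(1,21):
    f=i/20; f=f*f*(3-2*f); row(*tabpose(.096+f*(1.045-.096),8+f*37,back=.0235),base=b)
E
```

```text
[0.53725595 0.00155106 0.02110659]
0.0002 0.0000 -0.0010 -0.00 0.27 -0.00
0.0005 0.0000 -0.0040 -0.00 1.04 -0.00
0.0010 0.0000 -0.0087 0.00 2.25 0.00
0.0015 0.0000 -0.0149 -0.00 3.85 -0.00
0.0017 0.0000 -0.0223 0.00 5.78 0.00
0.0015 0.0000 -0.0309 0.00 7.99 0.00
0.0007 -0.0000 -0.0402 0.00 10.42 0.00
-0.0008 0.0000 -0.0501 0.00 13.02 0.00
-0.0031 0.0000 -0.0603 -0.00 15.73 -0.00
-0.0061 0.0000 -0.0704 0.00 18.50 0.00
-0.0098 0.0000 -0.0803 -0.00 21.27 0.00
-0.0141 0.0000 -0.0897 -0.00 23.98 0.00
-0.0189 -0.0000 -0.0984 -0.00 26.58 0.00
-0.0238 -0.0000 -0.1062 0.00 29.01 0.00
-0.0287 0.0000 -0.1130 0.00 31.22 0.00
-0.0332 0.0000 -0.1187 -0.00 33.15 -0.00
-0.0372 0.0000 -0.1232 0.00 34.75 -0.00
-0.0403 -0.0000 -0.1265 0.00 35.96 0.00
-0.0424 -0.0000 -0.1286 -0.00 36.73 0.00
-0.0431 -0.0000 -0.1293 0.00 37.00 0.00
```

```bash
python3 -m jog '0.0002 0 -0.001 0 0.27 0; 0.0005 0 -0.004 0 1.04 0; 0.001 0 -0.0087 0 2.25 0; 0.0015 0 -0.0149 0 3.85 0; 0.0017 0 -0.0223 0 5.78 0; 0.0015 0 -0.0309 0 8 0; 0.0007 0 -0.0402 0 10.4 0; -0.0008 0 -0.0501 0 13 0; -0.0008 0 -0.0501 0 13 0'
python3 - <<'E'
from plan import *
a0=.096+.352*.949
b=tabpose(a0,21.02,back=.0235)
p,R=pose(); print('meas vs plan',p,b[0],state()['ft_torque'])
for i in range(1,13):
    f=i/12; f=f*f*(3-2*f); row(*tabpose(a0+f*(1.045-a0),21.02+f*24,back=.0235),base=b)
E
```

```text
time_s: 7.52
tool_pos: [0.5452, 0.0028, 0.0707]
ee_rot: [-0.184, -0.051, 0.982, -0.009]
ft_force: [-3.7, 4.5, -0.1]
width: 0.0211
grasp_force: 59.7
meas vs plan [0.54518495 0.00279006 0.07071543] [0.54502191 0.00236729 0.07060097] [ 0.66427603  0.69940988 -0.26858697]
0.0001 -0.0000 -0.0018 -0.00 0.47 0.00
0.0001 -0.0000 -0.0068 -0.00 1.78 0.00
-0.0001 -0.0000 -0.0144 -0.00 3.75 -0.00
-0.0009 -0.0000 -0.0238 0.00 6.22 -0.00
-0.0025 -0.0000 -0.0344 0.00 9.03 0.00
-0.0050 -0.0000 -0.0454 -0.00 12.00 -0.00
-0.0084 -0.0000 -0.0561 -0.00 14.97 0.00
-0.0123 -0.0000 -0.0660 0.00 17.78 0.00
-0.0163 -0.0000 -0.0744 -0.00 20.25 -0.00
-0.0198 -0.0000 -0.0810 -0.00 22.22 -0.00
-0.0224 -0.0000 -0.0852 0.00 23.53 -0.00
-0.0233 -0.0000 -0.0867 0.00 24.00 -0.00
```

```bash
python3 -m jog '0.0001 0 -0.0018 0 0.47 0; 0.0001 0 -0.0068 0 1.78 0; -0.0001 0 -0.0144 0 3.75 0; -0.0009 0 -0.0238 0 6.22 0; -0.0025 0 -0.0344 0 9.03 0; -0.005 0 -0.0454 0 12 0; -0.0084 0 -0.0561 0 14.97 0; -0.0123 0 -0.066 0 17.78 0; -0.0163 0 -0.0744 0 20.25 0; -0.0198 0 -0.081 0 22.22 0; -0.0224 0 -0.0852 0 23.53 0; -0.0233 0 -0.0867 0 24 0; -0.0233 0 -0.0867 0 24 0; -0.0233 0 -0.0867 0 24 0'
cat > pan.py <<'E'
from arm import *
def panel(n):
    p,W=cloud(n); L=toL(W)
    a=1.0; P=L[(np.abs(L[...,1])<.07)&(L[...,0]>-.02)&(L[...,0]<.09)&(L[...,2]>.015)&(L[...,2]<.13)]
    if len(P)<50: print(n,len(P)); return
    for _ in range(6):
        c=P.mean(0); u,s,v=np.linalg.svd(P-c,full_matrices=False); k=np.abs((P-c)@v[2])<max(.004,1.0*np.median(np.abs((P-c)@v[2]))); P=P[k]
    nrm=v[2]*np.sign(v[2,2]); print(n,len(P),'panel n',nrm,'angle',np.arctan2(-nrm[0],nrm[2]) , 'offset',-(c@nrm))
E
python3 - <<'E'
from pan import *
from plan import tabpose
p,R=pose(); print(p,tabpose(1.045,45,back=.0235)[0],state()['ft_torque'])
for n in('wrist','top','side'): snap(n); panel(n)
E
```

```text
time_s: 8.68
tool_pos: [0.5973, 0.0082, 0.1414]
ee_rot: [-0.383, -0.048, 0.922, -0.019]
ft_force: [1.7, 5.0, -6.8]
width: 0.0206
grasp_force: 59.4
[0.5973 0.0082 0.1414] [0.5976 0.0079 0.1431] [ 0.9316 -1.1497 -0.4754]
wrist 4301 panel n [-0.8496  0.0077  0.5273] angle 1.0153144043232214 offset -0.007851685478919462
top 61 panel n [-0.8403 -0.0849  0.5355] angle 1.0034473638839394 offset -0.015637653039138232
side 453 panel n [-0.8668  0.0017  0.4986] angle 1.048779976389685 offset 0.007915487273226109
```

```bash
python3 -m jog '0 0 0 0 0 0; 0 0 0 0 0 0; 0 0 0 0 0 0; 0 0 0 0 0 0; 0 0 0 0 0 0; 0 0 0 0 0 0; 0 0 0 0 0 0' 0; python3 -m jog '0 0 -0.005 0 0 0; 0 0 -0.015 0 0 0; 0 0 -0.03 0 0 0; 0 0 -0.045 0 0 0; 0 0 -0.055 0 0 0; 0 0 -0.06 0 0 0; 0 0 -0.06 0 0 0'
python3 - <<'E'
from pan import *
for n in('wrist','top','side'): snap(n); panel(n)
row([.50,.06,.25],orient(96,-25))
p,R=pose(); row(p+[-.05,.02,.10],orient(96,10))
E
```

```text
time_s: 9.42
tool_pos: [0.5973, 0.0077, 0.1427]
ee_rot: [-0.383, -0.048, 0.922, -0.02]
ft_force: [0.1, -0.9, -0.1]
width: 0.0853
grasp_force: 0.0
time_s: 10.0
tool_pos: [0.6402, 0.0123, 0.1857]
ee_rot: [-0.382, -0.048, 0.923, -0.02]
ft_force: [-0.3, 0.1, -0.5]
width: 0.0857
grasp_force: 0.0
wrist 18490 panel n [-0.8523 -0.0013  0.523 ] angle 1.0204233745856848 offset -0.007276730769467919
top 48
side 455 panel n [-0.8654  0.0035  0.5011] angle 1.0459379551034629 offset 0.007719154191367817
0.1407 0.0619 0.0486 0.02 -70.09 -0.10
0.1045 0.0250 -0.0368 0.04 -35.09 -0.08
```

```bash
python3 - <<'E'
from h import *
p,R=pose(); row([.50,.10,.21],orient(96,-25))
E
python3 -m jog '0.02 0.005 -0.01 0 -5 0; 0.045 0.01 -0.02 0 -12 0; 0.07 0.015 -0.03 0 -19 0; 0.09 0.02 -0.036 0 -26 0; 0.105 0.025 -0.037 0 -33 0; 0.115 0.04 -0.02 0 -40 0; 0.13 0.06 0 0 -47 0; 0.145 0.08 0.02 0 -54 0; 0.16 0.095 0.04 0 -61 0; 0.165 0.102 0.05 0 -67 0; 0.169 0.102 0.052 0 -70 0; 0.169 0.102 0.052 0 -70 0; 0.169 0.102 0.052 0 -70 0'
python3 - <<'E'
from pan import *
snap('wrist'); print(pose()[0]); panel('wrist'); p,W,L,m=angles()
P=L[m]; k=np.hypot(P[:,0],P[:,2])<.08
c=np.polyfit(P[k,2],P[k,0],1); print('arm face angle',np.arctan2(1,c[0]))
E
```

```text
0.1094 0.1017 0.0739 0.02 -70.09 -0.10
time_s: 11.23
tool_pos: [0.4723, 0.0976, 0.2683]
ee_rot: [0.216, -0.051, 0.975, 0.011]
ft_force: [-0.1, 0.3, 0.9]
width: 0.0852
grasp_force: 0.0
[0.4733 0.0975 0.2686]
wrist 2476 panel n [-0.8682 -0.0037  0.4962] angle 1.0516234664864141 offset 0.008348163085846051
arm 106
  r 0.02 11 y 0.08749312960304201 0.09484845535049168 mean s,h 0.016482179378563003 0.021853252519099618 ang [0.8992 0.9292 0.9479]
  r 0.035 15 y 0.08771627113636876 0.09510835568664065 mean s,h 0.024145492282283753 0.03488964986823522 ang [0.9495 0.9659 0.9774]
  r 0.05 14 y 0.08810278316891976 0.09528680087438215 mean s,h 0.03172349740831611 0.0476439307453627 ang [0.9693 0.9833 0.9914]
  r 0.065 18 y 0.08848365206434723 0.09551502586135051 mean s,h 0.03935168232400631 0.06082603986653767 ang [0.9904 0.9966 1.002 ]
  r 0.08 48 y 0.08757992876014956 0.09557838009373393 mean s,h 0.041980785951693265 0.07283177165639884 ang [1.0005 1.048  1.0945]
  dir [ 0.4402 -0.0008  0.8979] 1.1149830027915832 [0.2091 0.0257 0.0219]
arm face angle 1.0408225440718686
```

```bash
python3 - <<'E'
from pan import *
for n in('wrist','side'):
    p,W=cloud(n); L=toL(W)
    for ylo,yhi in((-.068,-.03),(.03,.068),(-.068,.068)):
        m=(L[...,1]>ylo)&(L[...,1]<yhi)&(L[...,2]>.03)&(L[...,2]<.10)&(L[...,0]>0)&(L[...,0]<.08); P=L[m]
        for _ in range(4):
            c=np.polyfit(P[:,2],P[:,0],1); r=P[:,0]-np.polyval(c,P[:,2]); P=P[np.abs(r)<.003]
        a=np.arctan2(1,c[0]); print(n,ylo,len(P),'angle',a,'perp offset',c[1]*np.sin(a))
m=(L[...,1]>.086)&(L[...,1]<.1)&(L[...,2]>.02)&(L[...,2]<.065)&(L[...,0]>0)&(L[...,0]<.08)
p,W=cloud('wrist');L=toL(W);m=(L[...,1]>.086)&(L[...,1]<.1)&(L[...,2]>.02)&(L[...,2]<.065)&(L[...,0]>0)&(L[...,0]<.08)
P=L[m]; c=np.polyfit(P[:,2],P[:,0],1); a=np.arctan2(1,c[0]); print('arm',a,c[1]*np.sin(a))
E
```

```text
wrist -0.068 412 angle 1.0301096101707545 perp offset 0.007192216445768683
wrist 0.03 426 angle 1.0278462368127124 perp offset 0.0067087891112762275
wrist -0.068 1512 angle 1.0288026803112411 perp offset 0.006968414189160679
side -0.068 91 angle 1.0290730841600964 perp offset 0.006662875984939706
side 0.03 71 angle 1.0253983450473163 perp offset 0.006539638354616034
side -0.068 282 angle 1.0264476193710288 perp offset 0.0065991739137609105
arm 1.041309480985534 0.003250118649738238
```

The panel underside reads 1.028 rad and the setting arm's matching face 1.041, so they agree within about 0.8°, close to measuring noise. Next, the loupe. On the way I'll shut the fingers to check where their tips really are, because the first close missed the tab.

```bash
python3 - <<'E'
from h import *
row([.50,-.2528,.20],orient(81.5,0))
E
```

```text
0.0376 -0.3512 0.0582 3.14 24.81 14.18
```

```bash
python3 -m jog '0.002 -0.012 0.002 0.2 2 1; 0.004 -0.035 0.004 0.5 5 3; 0.007 -0.065 0.008 0.9 9 5; 0.011 -0.1 0.014 1.3 13 7; 0.015 -0.135 0.02 1.7 16 9; 0.019 -0.17 0.027 2.1 19 11; 0.023 -0.205 0.034 2.5 21 12; 0.027 -0.24 0.04 2.8 23 13; 0.03 -0.275 0.047 3 24 14; 0.034 -0.31 0.053 3.1 24.8 14.2; 0.0365 -0.335 0.057 3.14 24.8 14.2; 0.0376 -0.348 0.0582 3.14 24.8 14.2; 0.0376 -0.3512 0.0582 3.14 24.8 14.2; 0.0376 -0.3512 0.0582 3.14 24.8 14.2; 0.0376 -0.3512 0.0582 3.14 24.8 14.2' 1
python3 - <<'E'
from fit import *
snap('wrist'); p0,R0=pose(); print(p0,state()['width']); p,W=cloud('wrist')
T=R0.inv().apply((W-p0).reshape(-1,3)).reshape(W.shape)
m=(np.abs(T[...,1])<.02)&(np.abs(T[...,0])<.03)&(T[...,2]>-.08)&(T[...,2]<.03)
P=T[m]; print(len(P),'tip z',np.percentile(P[:,2],[90,99,100]))
k=P[P[:,2]>P[:,2].max()-.006]; print(k[:8])
P=W[sel(W,(.42,.525),(-.30,-.2),(.0365,.05))]; print('handle',rect(P),np.median(P[:,2]),len(P))
P=W[sel(W,(.53,.62),(-.32,-.2),(.0365,.05))]; print('frame rim',rect(P),np.median(P[:,2]),len(P))
if len(P)>5:
    A=np.c_[2*P[:,:2],np.ones(len(P))]; c=np.linalg.lstsq(A,(P[:,:2]**2).sum(1),rcond=None)[0]; print('circ',c[:2],np.sqrt(c[2]+c[0]**2+c[1]**2))
P=W[sel(W,(.53,.62),(-.32,-.2),(.0285,.05))]; print('lens all',rect(P),len(P))
P=W[sel(W,(.42,.6),(-.32,-.2),(.016,.024))]; print('stack z',np.median(P[:,2]))
E
```

```text
time_s: 12.53
tool_pos: [0.5007, -0.2519, 0.1996]
ee_rot: [0.0, 0.074, 0.997, 0.0]
ft_force: [0.9, 0.6, -0.5]
width: 0.0001
grasp_force: 0.0
[ 0.5007 -0.2517  0.1998] 0.00014845577352974167
4627 tip z [-0.0413 -0.0323 -0.0293]
[[ 0.0102 -0.0072 -0.03  ]
 [ 0.0106 -0.0066 -0.0311]
 [ 0.0106 -0.0062 -0.0311]
 [ 0.01   -0.0057 -0.0295]
 [ 0.0105 -0.0052 -0.0309]
 [ 0.0104 -0.0048 -0.0306]
 [ 0.0109 -0.0042 -0.0318]
 [ 0.0103 -0.0038 -0.0305]]
handle (array([ 493., -252.]), array([17.6, 66.4]), 81.4) 0.03968394329605998 1037
frame rim (array([ 552.6, -260.9]), array([54.7, 47.1]), 81.2) 0.039819585369678716 496
circ [ 0.5602 -0.2616] 0.02188365866455668
lens all (array([ 554.3, -260.7]), array([55.3, 50.5]), 80.6) 1000
stack z 0.0199232192083598
```

```bash
python3 - <<'E'
from fit import *
p,W=cloud('wrist'); d=np.load('wrist.npz')['d']; p0,R0=pose()
T=R0.inv().apply((W-p0).reshape(-1,3)).reshape(W.shape)
for r in range(196,290,6): print(r,p[r,247],d[r,247],T[r,247],W[r,247,2])
E
python3 - <<'E'
import cv2
from h import *
p=load('wrist')[0]; cv2.imwrite('pics/w4.png',cv2.resize(p[...,::-1],(800,600),interpolation=cv2.INTER_CUBIC))
E
```

```text
196 [248 247 230] 0.34352738 [-0.0332 -0.0071  0.1604] 0.039428774046715215
202 [247 246 229] 0.34373897 [-0.0396 -0.0071  0.1588] 0.04096047738631628
208 [242 244 227] 0.34654295 [-0.0469 -0.0072  0.1598] 0.04003576244572949
214 [192 198 195] 0.35719305 [-0.057  -0.0074  0.1681] 0.03173787342371852
220 [194 200 197] 0.35717368 [-0.0637 -0.0074  0.1663] 0.03355845052100027
226 [103 102  89] 0.14382827 [ 0.0105 -0.0033 -0.0347] 0.23446263716584442
232 [99 99 86] 0.13749234 [ 0.0104 -0.0031 -0.0413] 0.24106935047244488
238 [96 96 84] 0.13043287 [ 0.0107 -0.003  -0.0485] 0.24828005462627237
244 [93 92 80] 0.12574542 [ 0.0103 -0.0029 -0.0535] 0.2532417724838866
250 [91 90 79] 0.12004374 [ 0.0106 -0.0028 -0.0593] 0.25908221912817825
256 [98 95 84] 0.11632355 [ 0.0101 -0.0027 -0.0633] 0.2630659177231186
262 [86 83 74] 0.11696203 [ 0.0076 -0.0027 -0.0633] 0.26307636760185804
268 [36 38 34] 0.11506445 [ 0.0064 -0.0027 -0.0656] 0.2653704263126685
274 [32 33 31] 0.110849865 [ 0.0065 -0.0026 -0.0699] 0.26971411587518673
280 [30 30 29] 0.109393425 [ 0.0052 -0.0026 -0.0718] 0.2715665265109472
286 [28 29 27] 0.10853602 [ 0.0037 -0.0026 -0.0731] 0.27287542509709684
```

View pics/w4.png

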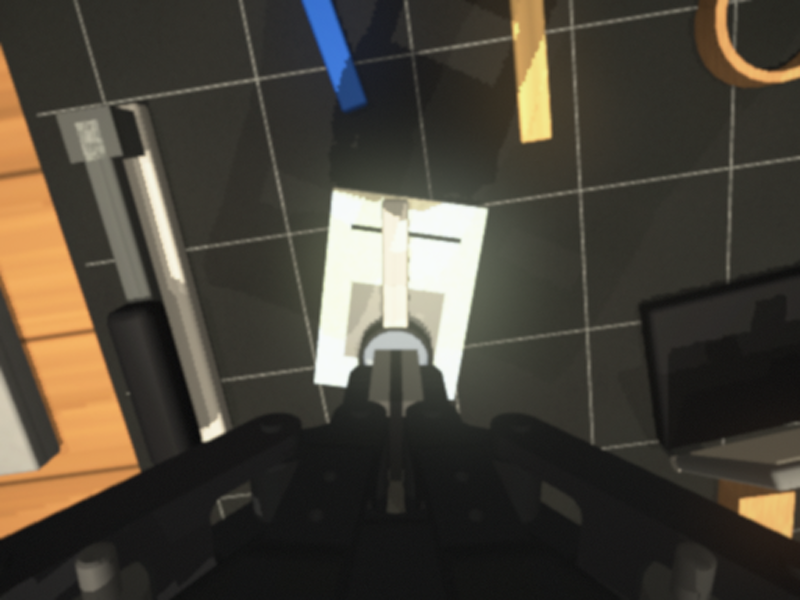

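The shut tips appear at (395,352), and depth puts the pad's end about 30 mm short of the reported TCP, which explains the first miss. So I'll lower the open fingers over the handle in guarded steps.

```bash
python3 - <<'E'
from h import *
row([.512,-.2548,.03],orient(81.4,0))
E
python3 -m jog '0 0 0 0 0 0; -0.003 0 0 0 0 0; -0.006 -0.001 0.005 0 0 0; -0.009 -0.001 0.02 0 0 0; -0.011 -0.001 0.045 0 0 0; -0.011 -0.001 0.07 0 0 0; -0.011 -0.001 0.09 0 0 0; -0.011 -0.001 0.1 0 0 0; -0.011 -0.001 0.1 0 0 0;  -0.011 -0.001 0.1 0 0 0' 0
```

```text
-0.0116 -0.0015 0.1698 0.01 0.03 0.14
time_s: 13.42
tool_pos: [0.5114, -0.2554, 0.0998]
ee_rot: [0.0, 0.074, 0.997, -0.0]
ft_force: [-0.8, 0.1, 0.8]
width: 0.0856
grasp_force: 0.0
```

```bash
python3 -m jog '0 0 0.01 0 0 0; 0 0 0.03 0 0 0; 0 0 0.05 0 0 0; 0 0 0.065 0 0 0; 0 0 0.074 0 0 0; 0 0 0.076 0 0 0; 0 0 0.076 0 0 0; 0 0 0.076 0 0 0' 0
python3 - <<'E'
from fit import *
snap('wrist'); p0,R0=pose(); print(p0,state()['width']); p,W=cloud('wrist')
T=R0.inv().apply((W-p0).reshape(-1,3)).reshape(W.shape)
for s in(-1,1):
    m=(T[...,1]*s>.035)&(T[...,1]*s<.065)&(np.abs(T[...,0])<.02)&(T[...,2]>-.1)&(T[...,2]<-.012)
    P=T[m]; print(s,len(P),'tip z',np.percentile(P[:,2],[90,99,100]),P[P[:,2].argmax()])
P=W[sel(W,(.44,.51),(-.30,-.2),(.0365,.05))]; print('handle',rect(P),np.median(P[:,2]),len(P))
E
```

```text
time_s: 14.08
tool_pos: [0.5117, -0.2557, 0.0244]
ee_rot: [0.001, 0.074, 0.997, -0.0]
ft_force: [0.2, -0.4, 0.0]
width: 0.0851
grasp_force: 0.0
[ 0.5118 -0.2557  0.0245] 0.0850426030629424
-1 8521 tip z [-0.0555 -0.0426 -0.0388] [-0.0066 -0.0435 -0.0388]
1 8746 tip z [-0.0558 -0.0425 -0.0388] [-0.0011  0.0425 -0.0388]
handle (array([ 485.2, -250.6]), array([18. , 51.8]), 81.8) 0.03978617062181558 3404
```

```bash
python3 -m jog '0 0.001 0.006 0 0 0; 0 0.001 0.016 0 0 0; 0 0.001 0.024 0 0 0; 0 0.001 0.027 0 0 0; 0 0.001 0.027 0 0 0; 0 0.001 0.027 0 0 0' 0; python3 -m jog '0 0 0 0 0 0; 0 0 0 0 0 0; 0 0 0 0 0 0; 0 0 0 0 0 0; 0 0 0 0 0 0; 0 0 0 0 0 0; 0 0 0 0 0 0' 1
python3 -c "
from h import *
print(state()['ft_force'],state()['grasp_force'],state()['width'])"
```

```text
time_s: 14.63
tool_pos: [0.5112, -0.2543, -0.004]
ee_rot: [-0.0, 0.074, 0.997, 0.0]
ft_force: [0.5, 0.5, 0.5]
width: 0.0857
grasp_force: 0.0
time_s: 15.22
tool_pos: [0.5115, -0.2545, -0.0033]
ee_rot: [0.0, 0.074, 0.997, -0.0]
ft_force: [-0.3, -0.3, 3.5]
width: 0.0163
grasp_force: 59.1
[-0.27655194 -0.30167119  3.49226994] 59.14436459541321 0.01626326292601663
```

```bash
python3 -m jog '0 0 -0.002 0 0 0; 0 0 -0.006 0 0 0; 0 0 -0.014 0 0 0; 0 0 -0.03 0 0 0; 0 0 -0.05 0 0 0; 0 0 -0.075 0 0 0; 0 0 -0.1 0 0 0; 0 0 -0.125 0 0 0; 0 0 -0.145 0 0 0; 0 0 -0.158 0 0 0; 0 0 -0.163 0 0 0; 0 0 -0.164 0 0 0; 0 0 -0.164 0 0 0; 0 0 -0.164 0 0 0'
cat > loupe.py <<'E'
from fit import *
def look(n,dz=.035):
    snap(n); p0,R0=pose(); p,W=cloud(n); z0=p0[2]
    T=R0.inv().apply((W-p0).reshape(-1,3)).reshape(W.shape)  # tool frame: lens towards -x
    h=(np.abs(T[...,1])<.012)&(np.abs(T[...,2]+dz+.008)<.009)&(T[...,0]>.014)&(T[...,0]<.06)
    P=T[h]
    if len(P)>20:
        A=np.c_[P[:,0],np.ones(len(P))]; print(n,'handle',len(P),'slope z/x',np.linalg.lstsq(A,P[:,2],rcond=None)[0],'y/x',np.polyfit(P[:,0],P[:,1],1),'xmax',P[:,0].max())
    f=(np.hypot(T[...,0]+.062,T[...,1])<.04)&(np.abs(T[...,2]+dz)<.022)&(T[...,0]<-.03)
    P=T[f]
    if len(P)>20: print(n,'lens',len(P),'med',np.median(P,0),'x',P[:,0].min(),P[:,0].max(),'y',P[:,1].min(),P[:,1].max(),'z',np.percentile(P[:,2],[2,50,98]), 'fit',np.linalg.lstsq(np.c_[P[:,:2],np.ones(len(P))],P[:,2],rcond=None)[0])
    print(p0,state()['width'],state()['grasp_force'],state()['ft_force'])
E
python3 - <<'E'
from loupe import *
for n in('wrist','top','side'): look(n)
E
```

```text
time_s: 16.38
tool_pos: [0.5108, -0.2542, 0.1593]
ee_rot: [-0.001, 0.074, 0.997, 0.0]
ft_force: [-0.8, 0.3, -0.3]
width: 0.0165
grasp_force: 58.6
wrist handle 3816 slope z/x [ 0.0184 -0.0437] y/x [ 0.0005 -0.0006] xmax 0.05226989088049952
wrist lens 799 med [-0.0361 -0.0007 -0.0426] x -0.04064992353623655 -0.030004277729012773 y -0.014976116912418399 0.013896035210525839 z [-0.0442 -0.0426 -0.0264] fit [-1.3829 -0.     -0.0885]
[ 0.5108 -0.2542  0.1592] 0.016711552078566134 58.63448202610016 [-0.6104  0.6575 -0.7031]
top lens 339 med [-0.0677  0.0105 -0.0377] x -0.09212680626745909 -0.030983185266265863 y -0.01454311915070862 0.029933888510864246 z [-0.0456 -0.0377 -0.0266] fit [ 0.0271  0.0059 -0.0364]
[ 0.5109 -0.2542  0.1593] 0.016421834233930246 58.635549545288086 [ 0.5042 -0.0505 -0.5921]
side handle 130 slope z/x [ 0.0202 -0.0428] y/x [ 0.0451 -0.0032] xmax 0.055764818259972954
side lens 191 med [-0.0604 -0.0155 -0.037 ] x -0.08940868508366025 -0.030882862494044615 y -0.02835471029860614 0.018740061967880223 z [-0.0451 -0.037  -0.0249] fit [ 0.1315 -0.0634 -0.0294]
[ 0.511  -0.2542  0.1594] 0.01686432150799572 58.63566040992737 [ 0.6346 -0.5158 -0.9862]
```

```bash
cat > goal.py <<'E'
from h import *
LT=np.array([-.0635,-.001,-.0345])
def goal(x,y,z,lt=LT):
    R=orient(81.4,0)*Ro.from_rotvec([0,np.radians(1.0),0]); return np.array([x,y,z])-R.apply(lt),R
E
python3 - <<'E'
from goal import *
g=goal(.5305,.2425,.185); print(g[0]); row(*g); row([.44,-.1,.165],orient(81.4)); row([.44,.12,.165],orient(81.4))
E
```

```text
[0.46727773 0.25307284 0.15161348]
0.1184 0.4952 0.0083 0.03 0.94 0.08
0.0930 0.1420 -0.0054 0.03 -0.06 0.08
0.1257 0.3596 -0.0052 0.03 -0.06 0.08
```

```bash
python3 -m jog '0.003 0.003 -0.001 0 0 0; 0.011 0.011 -0.003 0 0 0; 0.025 0.026 -0.005 0 0 0; 0.042 0.046 -0.005 0 0 0; 0.058 0.069 -0.005 0 0 0; 0.073 0.093 -0.005 0 0 0; 0.085 0.118 -0.005 0 0 0; 0.093 0.143 -0.005 0 0 0; 0.098 0.17 -0.005 0 0 0; 0.102 0.197 -0.005 0 0 0; 0.106 0.224 -0.005 0 0 0; 0.11 0.251 -0.005 0 0.2 0; 0.114 0.278 -0.005 0 0.4 0; 0.118 0.305 -0.005 0 0.6 0; 0.121 0.331 -0.004 0 0.8 0; 0.124 0.354 -0.002 0 0.9 0; 0.125 0.372 0 0 0.94 0; 0.125 0.384 0.001 0 0.94 0; 0.125 0.389 0.002 0 0.94 0; 0.125 0.39 0.002 0 0.94 0'
python3 - <<'E'
from goal import *
row(*goal(.5305,.2425,.185))
from fit import *
snap('wrist'); p,W=cloud('wrist')
P=W[sel(W,(.47,.58),(.18,.29),(.031,.042))]; print(' block',rect(P) if len(P)>9 else '',len(P))
b=sel(W,(.565,.63),(.23,.3),(.07,.125)); P=W[b]; print('collar',len(P),np.percentile(P[:,2],[5,25,50,75,90,97]) if len(P) else '')
print(state()['width'],state()['ft_force'])
E
```

```text
time_s: 18.2
tool_pos: [0.4453, 0.1502, 0.158]
ee_rot: [-0.008, 0.074, 0.997, 0.001]
ft_force: [-0.0, 0.1, -1.0]
width: 0.0168
grasp_force: 58.6
-0.0067 0.1050 0.0063 -0.01 0.05 0.13
 block (array([529.8, 241.4]), array([51.1, 50.7]), 63.9) 2245
collar 0 
0.016644427321314433 [ 0.4905 -0.2222 -0.6939]
```

```bash
python3 -m jog '0 0.006 0.001 0 0 0; -0.002 0.02 0.003 0 0 0; -0.004 0.04 0.005 0 0 0; -0.005 0.06 0.006 0 0 0; -0.006 0.08 0.006 0 0 0; -0.0067 0.095 0.0063 0 0 0; -0.0067 0.103 0.0063 0 0 0; -0.0067 0.105 0.0063 0 0 0; -0.0067 0.105 0.0063 0 0 0'
python3 - <<'E'
from goal import *
from loupe import *
look('wrist'); look('top'); look('side')
for n in('top','side'):
    p,W=cloud(n)
    # black/loupe frame blob near expected
    P=W[sel(W,(.495,.575),(.2,.29),(.17,.21))]; print(n,'lens pts',len(P),np.percentile(P,[1,99],0),rect(P)); 
    b=sel(W,(.565,.63),(.23,.3),(.095,.116)); P=W[b]; print(n,'collar',len(P),P.mean(0),np.percentile(P[:,2],[2,10,50,90,98]))
row(*goal(.5305,.2425,.1045))
E
```

```text
time_s: 19.0
tool_pos: [0.4675, 0.2524, 0.1518]
ee_rot: [-0.008, 0.074, 0.997, 0.001]
ft_force: [-0.5, -0.5, -1.0]
width: 0.0167
grasp_force: 58.7
wrist handle 3824 slope z/x [ 0.0167 -0.0435] y/x [-0.0013 -0.0002] xmax 0.05232963055242765
wrist lens 800 med [-0.036   0.0001 -0.0425] x -0.04038599287024859 -0.030077193866592033 y -0.01461834314120135 0.014228346568735572 z [-0.044  -0.0425 -0.0261] fit [-1.3973  0.0022 -0.0888]
[0.4675 0.2521 0.1519] 0.016627165116959684 58.667006492614746 [ 0.2114 -0.6193 -0.8777]
top lens 461 med [-0.0643  0.     -0.0378] x -0.09180026435830588 -0.03016549217242081 y -0.02609283217150344 0.028360093656866616 z [-0.0454 -0.0378 -0.0299] fit [-0.0142 -0.0303 -0.0393]
[0.4675 0.2519 0.1519] 0.016536850974416296 58.66713345050812 [ 0.1274  0.6585 -0.2198]
side handle 77 slope z/x [ 0.0453 -0.0434] y/x [-0.0135 -0.0016] xmax 0.05332144748344601
side lens 239 med [-0.0603 -0.0051 -0.0374] x -0.08926620782854096 -0.030512782660906172 y -0.029735739680774875 0.029754103575890697 z [-0.0456 -0.0374 -0.0257] fit [ 0.0247 -0.0874 -0.0361]
[0.4675 0.2519 0.152 ] 0.016568930908561878 58.66682767868042 [ 0.5073  0.4989 -0.4873]
top lens pts 467 [[0.4966 0.2168 0.1797]
 [0.5585 0.2684 0.1973]] (array([530.9, 240.5]), array([60.8, 51.6]), 28.2)
top collar 43 [0.5934 0.2639 0.1072] [0.103  0.1044 0.1075 0.1095 0.1106]
side lens pts 245 [[0.4961 0.2136 0.1765]
 [0.5556 0.2695 0.1974]] (array([527.1, 240.7]), array([63.1, 54.9]), 21.2)
side collar 28 [0.5898 0.262  0.1072] [0.1016 0.1036 0.1071 0.1112 0.1136]
-0.0009 0.0011 0.0809 0.00 0.08 0.03
```

```bash
python3 -m jog '0 0 0.003 0 0 0; 0 0 0.01 0 0 0; 0 0 0.02 0 0 0; 0 0 0.032 0 0 0; 0 0 0.044 0 0 0; 0 0 0.056 0 0 0; -0.0005 0 0.067 0 0 0; -0.0005 0 0.075 0 0 0; -0.0005 0 0.08 0 0 0; -0.0005 0 0.081 0 0 0; -0.0005 0 0.081 0 0 0; -0.0005 0 0.081 0 0 0; -0.0005 0 0.081 0 0 0; -0.0005 0 0.081 0 0 0'
python3 - <<'E'
from goal import *
from loupe import *
look('wrist')
g=goal(.5305,.2425,.1043); row(*g)
for n in('top','side'):
    snap(n); p,W=cloud(n)
    P=W[sel(W,(.502,.575),(.2,.29),(.085,.125))&~sel(W,(.565,.63),(.23,.3),(0,.2))]; print(n,'lens',len(P),np.percentile(P,[1,99],0)); 
    b=sel(W,(.575,.63),(.23,.3),(.095,.116)); P=W[b]; print(n,'collar',len(P),P.mean(0),np.median(P[:,2]))
import pan; pan.panel('side')
p=load('side')[0]; cv2.imwrite('pics/s5.png',cv2.resize(p[90:240,130:330,::-1],(800,600),interpolation=cv2.INTER_CUBIC))
E
```

```text
time_s: 20.32
tool_pos: [0.4669, 0.2529, 0.0714]
ee_rot: [-0.008, 0.074, 0.997, 0.001]
ft_force: [-0.6, 0.3, -0.2]
width: 0.0161
grasp_force: 58.7
wrist handle 3828 slope z/x [ 0.0209 -0.0438] y/x [-0.0013 -0.0005] xmax 0.0522445932427929
wrist lens 806 med [-0.0361 -0.0003 -0.0427] x -0.04058012623934891 -0.03001056204466489 y -0.014940075461287521 0.013909430322345566 z [-0.0442 -0.0427 -0.0262] fit [-1.3824  0.0002 -0.0885]
[0.4669 0.2529 0.0713] 0.016679302670945133 58.66672217845917 [-0.1536 -0.06    0.0711]
-0.0004 0.0002 0.0004 0.03 0.11 0.08
top lens 351 [[0.503  0.2177 0.0983]
 [0.5577 0.2681 0.1163]]
top collar 45 [0.5934 0.2641 0.1076] 0.1072332249973264
side lens 213 [[0.5028 0.2154 0.0934]
 [0.5557 0.2699 0.1175]]
side collar 27 [0.5896 0.2616 0.1072] 0.1073768236863025
side 464 panel n [-0.8666  0.0023  0.4991] angle 1.0482524572022702 offset 0.007796894236537157
```

View pics/s5.png

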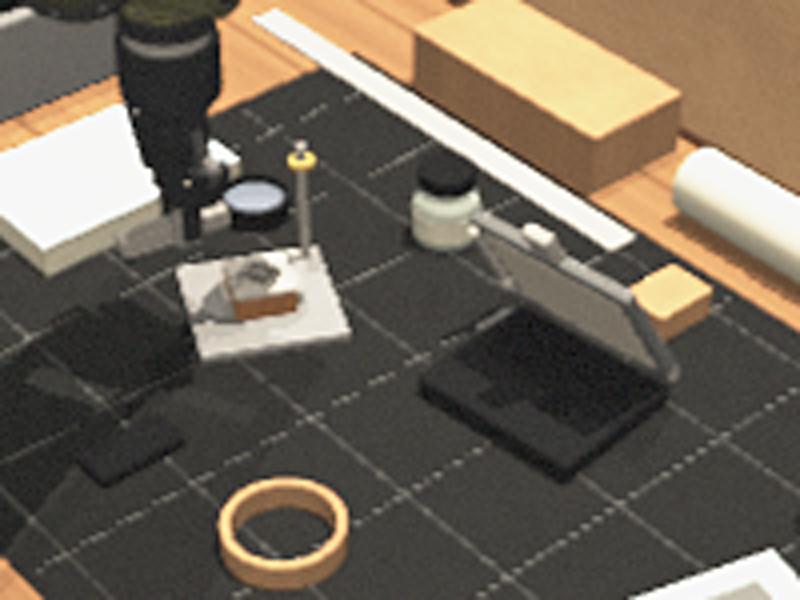

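The side crop shows the loupe held level over the block (lens at 256,198), level with the brass collar (301,160). The panel is up at the setting arm's slope, and nothing else has moved.

```bash
python3 -c "
from workcell import *
print(abs(state()['dq']).max()); print(hand_in())"
```

```text
0.0032048138455106796
the job is handed in; nothing more can be done
None
```

I handed the job in at about 20.5 s, with the panel raised to about 1.03 rad (the setting arm measures 1.04) and released, and the loupe held steady and level, its lens over the block's centre to within about 2 mm and at the collar height (about 104 mm).

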